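# Roll a sleeve up the sloping gutter to its stop

### The arm

A 6-joint arm with a two-finger parallel gripper is mounted at the origin on a cart in front of the work surface, level with it; the furniture and walls round the work are solid. World frame = base frame: x ahead of the robot, y to its left, z up, the work surface at z = 0. Lengths are in m, angles in rad, forces in N, time in s.
With the tool pointing down it reaches from about 0.2 to 0.875 m from the base axis. Payload 3.4 kg.
Tool frame: the origin (TCP) lies on the centre line of the jaws, within the pads' length; the fingertips stand 11 mm ahead of it and the grasp point (between the pads) lies 8 mm behind it; z points along the fingers, y is the line along which they close (so a half turn about z gives the same grasp; the last joint's range is limited). The gripper opens to 94 mm and grips with 3 to 60 N. Pads are 16 mm wide; open, the fingers measure 119 mm over their backs; the gripper's body (75 mm by 177 mm) begins 78 mm behind the grasp point.
Start: joints at [-1.279, 0.276, 1.505, -0, 1.361, -0.121], TCP at [0.231, -0.527, 0.216] pointing down, gripper open.
Joint ranges: [-2.89, 2.89], [-0.75, 2.08], [0.22, 2.7], [-1.18, 4.32], [0.11, 2.71], [-2.7, 2.7]. Speed limits (rad/s): [2.57, 2.57, 3.14, 3.14, 3.14, 3.14].

### API

Orientations are given as [roll, pitch, yaw] about the fixed x, y, z axes, in that order (R = Rz(yaw) Ry(pitch) Rx(roll)).
In Python, from workcell import monitor, grab_frame, camera_params, sign_off, spotter gives the robot as it stands.
- The arm moves only by the shell command python3 -m pendant 'ROWS' [OPENING] [FORCE]. ROWS is JSON, a list of rows, each a list of 4 numbers: the shift along the world's x, y, z in cm, then the turn about the world's z in degrees. In form: [[dx, dy, dz, roll], ...]. A call has exactly 10 rows; each row shifts and turns the commanded pose from where the row before left it; what a row does not reach is not made up. A row lasts 1/8 s, in which the tool goes at most 62.5 mm and 10.7 degrees, less where a joint would pass 70% of its speed; a pose out of reach is approached as far as the arm can. A call is refused whole if a number of a shift passes 6.25 or a number of a turn 10.7, either way. A call with a gripper value outside its range is refused whole. OPENING is the closure, from 0 (fully open) to 1 (shut), set as the call begins (- or left out, the last holds). The fingers move at their own pace and stop on an object; FORCE is the grip in N (left out, the last holds). Time passes only in rows, so rows that do not move let the fingers close, or fill a call up. It gives the time, the measured TCP pose, the force, the opening and the grip force at its end, in the units of the state.
- monitor.get_obs(): the state, without advancing time (a new reading comes with each control period).
- grab_frame(name): name is "side" or "top"; returns the picture (384x512x3 uint8, red, green, blue); there is no depth.
- camera_params(name): a dict with "camera_matrix" (3x3 intrinsics, pixels), "R" (3x3) and "t" (3): a world point X has camera coordinates R X + t. Camera axes: x right, y down, z forward; pixel columns grow to the right and rows downward; lengths in m; the calibration is good to about 2 mm. A picture is of the moment at which its call begins. camera_params takes no time and is no camera call.
- sign_off(): hands the job in; it is judged then, once.
Trained networks look in the newest picture that a camera, given by its name, has taken for a name from the list of things; names that differ only in an ending like _2 or _b are one class to them, and where a whole thing is asked for, a point or a joint stands for the part that bears it (a point fixed in the world has none). Each returns a list of dicts, best first, with "conf" (0 to 1); they miss things now and then, are a little off and sometimes report something else, mostly with a low value. They report only what shows in the picture. A call takes as long as a camera call. They do not tell look-alikes from the thing itself.
- spotter.look_for(camera, target): "centre" ([column, row] in pixels, amid what is visible of it).
The state is a dict: "t": time; "joints": joint angles; "qvel": joint speeds; "joint_efforts": joint torques, N m; "tool_pos": TCP position; "orientation": TCP orientation; "wrist_force": force on the tool from outside, world axes, zero at the start; "wrist_torque": the same for the moment, N m; "finger_gap": finger opening in m; "finger_force": force on a finger pad.
Only numpy, scipy, OpenCV 4.12 (cv2) and the standard library are available. Lean on these libraries where they do the work, as an engineer would, in place of code of your own. Each camera call takes 0.05 s, during which the arm holds its last target. There are 200 camera calls.

### The job

Two round steel parts lie at the low end of the sloping twin gutter: a plain straight sleeve, and a roller with a deep groove round its middle. With the fingertips, push the plain sleeve up its own channel and over the little ridge, until it sits between the ridge and the stop plate at the top and cannot roll back, then move clear. Only push it, do not pick it up; leave the grooved roller lying where it is and do not disturb the nuts and the chisel beside the gutter.

Things in the scene. Friction and masses are not known exactly. Their poses are not given: they have to be found in the camera images.
- gutter: Fixed twin gutter, two aluminium channels on a plywood board 230 mm (x) by 170 mm (y). Origin: on the bench under the board's middle; z up, x level along the channels, uphill. Floors rise 7 degrees along +x: floor height = 40 mm + 0.123 x. Channel centre lines at y = +42 and -42 mm; 62 mm wide inside, side walls 12 mm above the floor. An 8 mm high lip crosses each low end, x = -97 to -91 mm.
- plain_sleeve: Loose plain steel sleeve, a straight cylinder 40 mm in diameter, 56 mm long (about 0.16 kg, oiled, rolls freely), lying across either channel against the low lip. Origin: its centre, on its axis, 20 mm above the channel floor. Its y axis is the cylinder's axis, along the gutter's y; x and z turn as it rolls.
- grooved_roller: Loose steel roller, also 40 mm in diameter and 56 mm long, with a groove 8 mm deep and about 20 mm wide round its middle, lying against the low lip of the other channel. Origin: its centre; y is its axis. To be left alone.
- seat_left (a point): Centre of a 40 mm part sitting between ridge and stop plate in the channel at the gutter's y = +42 mm; 20 mm above the floor, 149 mm uphill of the start. The half-round ridge, 2.5 mm high, crosses the floor 12 mm downhill of this point; the stop plate's face is 21 mm uphill of it and 32 mm high. A seated part has 2.5 mm of play.
- seat_right (a point): The same point in the channel at the gutter's y = -42 mm.
- lug_nut_1: Loose steel wheel nut, 19 x 22 x 26 mm, standing on the bench beside the gutter, on its +y side. Origin at its underside. Leave alone.
- lug_nut_2: A second such wheel nut, also on the gutter's +y side. Leave alone.
- chisel_1: Loose dark cold chisel, 150 mm long, 18 mm wide, 14 mm high, lying on the bench on the gutter's -y side. Origin at its underside, half-way along. Leave alone.
Not all that is in view belongs to the job. Leave any brown look-alike of the plain_sleeve alone.

How it is judged:
By the outcome, as a careful person would: the job done as asked, in the order asked, and still so for the second after the job is handed in, with the robot touching nothing.
It also fails if it takes over 38 s, if anything falls off the work surface, if the arm or the gripper's body presses on something with over 40 N, if the wrist force passes 120 N, or if a joint passes its speed limit or range.

## Working session

There is one attempt and no reset: what is moved stays moved. The work goes in short steps, Python scripts to look and compute and a shell command to move; the robot and the scene stay as the last step left them, time stands still between calls to the robot, and variables do not carry over. Pictures are saved under pics/ and viewed, at most 10 in all, crops included, and the job is handed in when it is done.

```bash
mkdir -p pics; python3 - <<'E'
from workcell import monitor, grab_frame, camera_params, spotter
import cv2
for n in("top","side"):
    cv2.imwrite(f"pics/{n}0.png",grab_frame(n)[:,:,::-1])
    p=camera_params(n);print(n,p)
    for o in("gutter","plain_sleeve","grooved_roller","lug_nut_1","chisel_1"):
        print(o,[(d['centre'],round(d['conf'],2)) for d in spotter.look_for(n,o)])
o=monitor.get_obs();print(o['t'],o['tool_pos'],o['orientation'])
E
```

```text
top {'camera_matrix': array([[486.5662739 ,   0.        , 266.28337085],
       [  0.        , 486.5662739 , 188.59421649],
       [  0.        ,   0.        ,   1.        ]]), 'R': array([[-0.01593499, -0.99970493, -0.01833378],
       [-0.99636037,  0.01741196, -0.0834436 ],
       [ 0.08373821,  0.01693738, -0.99634384]]), 't': array([0.25971413, 0.51200523, 0.8995367 ])}
gutter [([313.2, 180.5], 0.74), ([364.7, 151.9], 0.4)]
plain_sleeve [([295.0, 230.1], 0.76), ([223.4, 266.8], 0.75), ([199.1, 218.3], 0.66)]
grooved_roller [([341.4, 223.4], 0.9)]
lug_nut_1 [([251.2, 210.0], 0.38)]
chisel_1 [([361.6, 154.0], 0.64)]
side {'camera_matrix': array([[414.75247434,   0.        , 256.95539805],
       [  0.        , 414.75247434, 194.47325716],
       [  0.        ,   0.        ,   1.        ]]), 'R': array([[-0.83434709, -0.55107952, -0.01327799],
       [-0.30047751,  0.4748603 , -0.8271765 ],
       [ 0.46214522, -0.68616257, -0.56178531]]), 't': array([0.54408989, 0.10520037, 0.81137564])}
gutter [([254.5, 199.2], 0.93)]
plain_sleeve [([232.0, 270.4], 0.93), ([285.6, 272.8], 0.9), ([294.5, 206.5], 0.7), ([226.4, 229.7], 0.23)]
grooved_roller [([306.6, 184.8], 0.94)]
lug_nut_1 [([225.2, 228.8], 0.58), ([253.3, 239.1], 0.54)]
chisel_1 []
0.6 [ 0.23066579 -0.5267245   0.21649765] [3.14152553e+00 4.54997712e-06 4.12773253e-01]
```

View pics/top0.png

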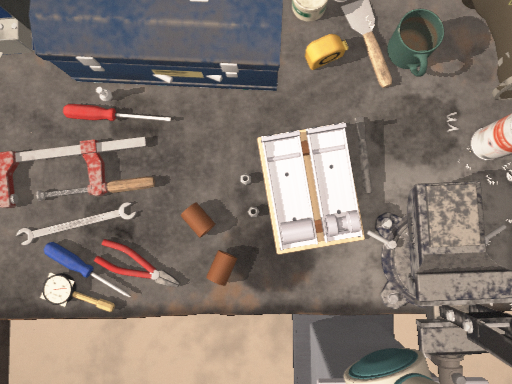

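View pics/side0.png

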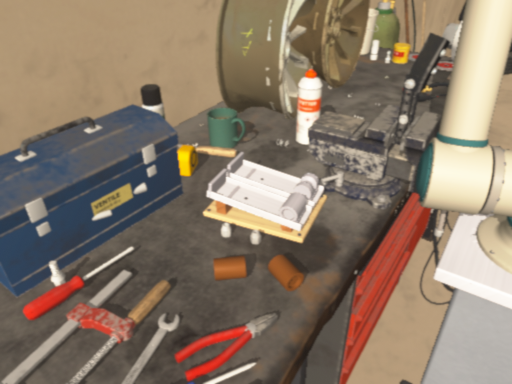

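Candidates: (295,231) grey and smooth, in the left channel; (341,223) grey with a groove; (198,219) and (222,267) brown look-alikes on the bench. The grey part at (295,231) fits the plain sleeve, and I'll confirm it in an enlarged crop.

```bash
python3 - <<'E'
import cv2
i=cv2.imread("pics/top0.png")[110:265,240:390]
cv2.imwrite("pics/crop.png",cv2.resize(i,None,fx=3.8,fy=3.8,interpolation=cv2.INTER_CUBIC))
E
```

```text
(no output)
```

View pics/crop.png

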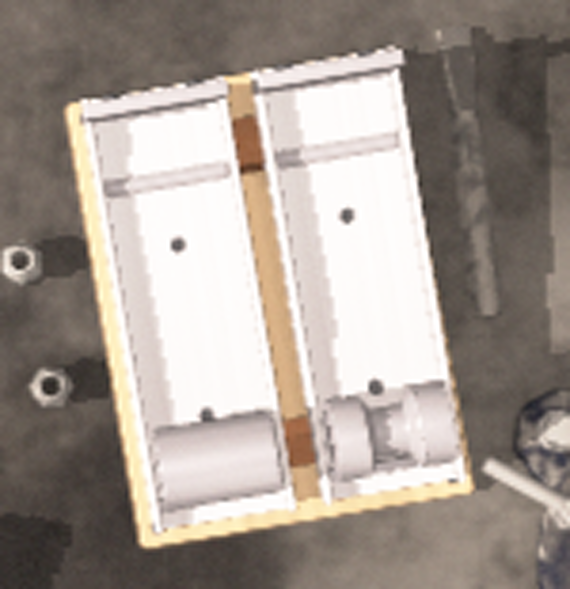

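The crop confirms it: the left part at full-image (297,231) is a smooth straight cylinder, so it is the plain sleeve. The right part at (342,224) has the groove. The ridges are at the far (uphill) end. Next I fit the gutter pose.

```bash
cat > h.py <<'E'
import numpy as np
from workcell import camera_params
def proj(n,X):
    p=camera_params(n);c=np.atleast_2d(X)@p['R'].T+p['t'];u=c@p['camera_matrix'].T
    return u[:,:2]/u[:,2:]
def world(g,P):
    c,s=np.cos(g[2]),np.sin(g[2]);P=np.array(P,float)/1000
    return np.c_[g[0]+c*P[:,0]-s*P[:,1],g[1]+s*P[:,0]+c*P[:,1],P[:,2]]
E
python3 - <<'E'
from h import *
from scipy.optimize import least_squares
f=lambda x:40+.123*x
P=[[62,y,f(62)+2] for y in(73,11,-11,-73)]+[[-97,y,f(-97)+8] for y in(73,11,-11,-73)]+[[-75,42,f(-75)+28],[-75,-42,f(-75)+28]]
I=np.array([[105,187],[230,169],[276,159],[398,141],[160,525],[295,505],[330,498],[468,478],[217,458],[390,430]])/3.8+[240,110]
r=least_squares(lambda g:(proj("top",world(g,P))-I).ravel(),[.45,-.1,0],loss='soft_l1')
g=r.x;print(g,np.degrees(g[2]));print(np.round(r.fun.reshape(-1,2),1))
Q=[[-75,42,f(-75)+20],[74,42,f(74)+20],[-75,-42,f(-75)+20]]
print(world(g,Q));print(proj("side",world(g,Q)),proj("top",world(g,Q)))
print("dir",np.cos(g[2]),np.sin(g[2]))
E
```

```text
[0.51522772 0.1655146  0.15354261] 8.797343562972351
[[ 0.1  1.8]
 [ 0.2  0.9]
 [-0.2  1.5]
 [ 0.7  0.5]
 [ 0.3 -2.3]
 [-2.3 -2.7]
 [ 0.2 -2.8]
 [-3.1 -3.2]
 [ 0.2  0.8]
 [ 0.5  0.3]]
[[0.43468657 0.19554999 0.050775  ]
 [0.58193366 0.21833805 0.069102  ]
 [0.44753354 0.11253821 0.050775  ]]
[[292.58039462 206.89584295]
 [227.79876996 183.71133357]
 [306.04617968 186.36719894]] [[297.14438552 231.33911339]
 [283.30848229 150.15068185]
 [342.49851987 223.55223125]]
dir 0.9882354733543246 0.15294001832141269
```

```bash
python3 -m pendant '[[0,0,6,0],[0,0,6,0],[0,0,6,0],[1.3,5.8,0,-1.5],[1.3,5.8,0,-1.5],[1.3,5.8,0,-1.5],[1.3,5.8,0,-1.5],[1.3,5.8,0,-1.5],[1.3,5.8,0,-1.5],[1.3,5.8,0,-1.5]]' 0.73
```

```text
t: 1.85
tool_pos: [0.3216, -0.1189, 0.3967]
orientation: [3.141, -0.001, 0.228]
wrist_force: [1.7, -0.1, -0.3]
finger_gap: 0.0254
finger_force: 0.0
```

```bash
python3 -m pendant '[[1.2,5.2,0,-0.9],[1.2,5.2,0,-0.9],[1.2,5.2,0,-0.9],[1.2,5.2,0,-0.9],[1.2,5.2,0,-0.7],[1.3,5.0,0,0],[0,0,-6,0],[0,0,-6,0],[0,0,-6,0],[0,0,-6,0]]'
python3 - <<'E'
from workcell import *
import cv2
ims=[]
for n,(c,r) in(("top",(225,130)),("side",(180,90))):
    i=grab_frame(n)[r:r+140,c:c+190,::-1];ims.append(cv2.resize(i,None,fx=2.1,fy=2.1))
    print(n,[(d['centre'],d['conf']) for d in spotter.look_for(n,"plain_sleeve")])
cv2.imwrite("pics/c1.png",cv2.hconcat(ims)[:, :800]);print(monitor.get_obs()['tool_pos'])
E
```

```text
t: 3.1
tool_pos: [0.3947, 0.1894, 0.1551]
orientation: [-3.141, -0.002, 0.155]
wrist_force: [1.1, -0.4, -0.2]
finger_gap: 0.0255
finger_force: 0.0
top [([294.5, 228.6], 0.91), ([203.5, 219.4], 0.86), ([222.8, 264.9], 0.75), ([308.8, 174.4], 0.48)]
side [([291.1, 207.0], 0.85), ([232.7, 269.8], 0.7), ([285.9, 272.4], 0.58)]
[0.39506638 0.18936876 0.15718851]
```

View pics/c1.png

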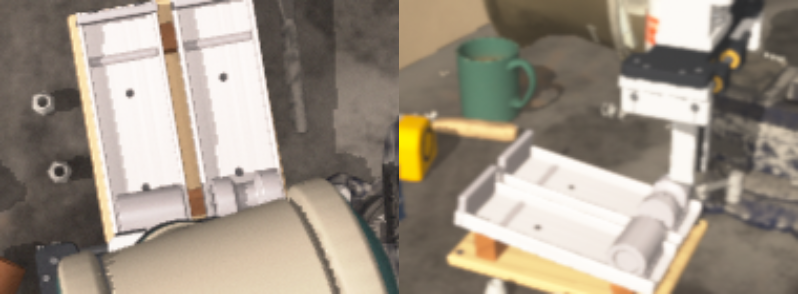

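The pictures show the sleeve still at the lip, at about (294,229) in the top view. The gripper stands downhill of it and lined up. I'll lower it and creep to contact.

```bash
python3 -m pendant '[[0,0,-4,0],[0,0,-4,0],[0,0,-1.9,0],[0,0,0,0],[0.3,0.05,0.04,0],[0.3,0.05,0.04,0],[0.3,0.05,0.04,0],[0.3,0.04,0.04,0],[0.3,0.05,0.04,0],[0,0,0,0]]'
python3 - <<'E'
from workcell import *
for n in("side",):
    grab_frame(n);print(n,[(d['centre'],d['conf']) for d in spotter.look_for(n,"plain_sleeve")])
E
```

```text
t: 4.55
tool_pos: [0.41, 0.1917, 0.0595]
orientation: [3.141, -0.0, 0.154]
wrist_force: [0.1, -0.1, -0.4]
finger_gap: 0.0255
finger_force: 0.1
side [([231.0, 269.1], 0.95), ([289.6, 207.6], 0.94), ([285.6, 272.3], 0.61)]
```

```bash
python3 -m pendant '[[0.3,0.05,0.04,0],[0.4,0.06,0.05,0],[0.5,0.08,0.06,0],[0.5,0.07,0.06,0],[0.5,0.08,0.06,0],[0.5,0.08,0.06,0],[0.5,0.07,0.06,0],[0.5,0.08,0.06,0],[0.4,0.06,0.05,0],[0.3,0.05,0.04,0]]'
python3 - <<'E'
from workcell import *
import cv2
f=grab_frame("side");print([(d['centre'],d['conf']) for d in spotter.look_for("side","plain_sleeve")])
cv2.imwrite("pics/c2.png",cv2.resize(f[110:250,170:360,::-1],None,fx=3,fy=3))
E
```

```text
t: 5.9
tool_pos: [0.454, 0.1985, 0.0649]
orientation: [3.142, -0.0, 0.154]
wrist_force: [-0.5, -0.5, 0.6]
finger_gap: 0.0255
finger_force: 0.2
[([268.6, 199.2], 0.72), ([287.3, 273.0], 0.59), ([233.1, 268.9], 0.59)]
```

View pics/c2.png

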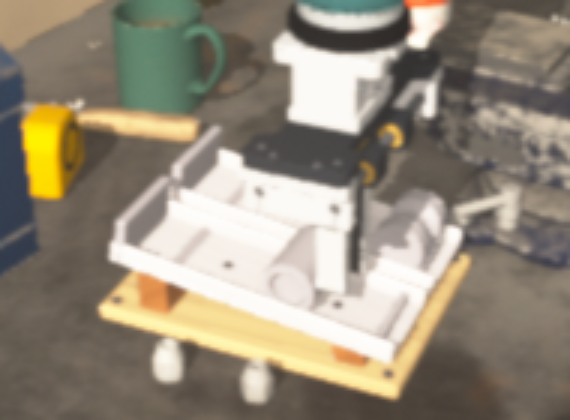

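The side view shows the sleeve being pushed squarely about a third of the way up, at about (268,199), with the grooved roller still at the low lip.

```bash
python3 -m pendant '[[0.4,0.06,0.05,0],[0.6,0.09,0.07,0],[0.7,0.11,0.09,0],[0.7,0.11,0.09,0],[0.7,0.11,0.09,0],[0.7,0.11,0.09,0],[0.7,0.11,0.09,0],[0.7,0.11,0.09,0],[0.6,0.09,0.07,0],[0.4,0.06,0.05,0]]'; python3 -m pendant '[[0.3,0.05,0.04,0],[0.2,0.03,0.02,0],[0.2,0.03,0.03,0],[0.2,0.03,0.02,0],[0.2,0.03,0.03,0],[0.2,0.03,0.02,0],[0.2,0.03,0.03,0],[0.2,0.03,0.02,0],[0.2,0.03,0.03,0],[0.2,0.03,0.02,0]]'
python3 - <<'E'
from workcell import *
import cv2
f=grab_frame("side");print([(d['centre'],d['conf']) for d in spotter.look_for("side","plain_sleeve")])
cv2.imwrite("pics/c3.png",cv2.resize(f[110:250,170:360,::-1],None,fx=3,fy=3))
E
```

```text
t: 7.25
tool_pos: [0.5161, 0.2082, 0.0727]
orientation: [3.142, -0.0, 0.154]
wrist_force: [-0.4, 0.2, 0.5]
finger_gap: 0.0255
finger_force: 0.2
t: 8.5
tool_pos: [0.5375, 0.2114, 0.0754]
orientation: [3.142, -0.001, 0.155]
wrist_force: [-1.6, -0.0, -0.0]
finger_gap: 0.0252
finger_force: 0.4
[([230.6, 187.3], 0.7), ([231.1, 268.7], 0.65), ([286.1, 272.0], 0.64), ([268.5, 204.3], 0.19)]
```

View pics/c3.png

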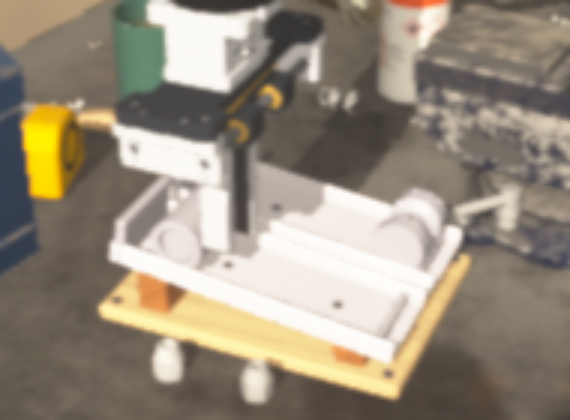

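The sleeve is at about (230,187), starting up the ridge. I'll keep going slowly.

```bash
python3 -m pendant '[[0.15,0.02,0.02,0],[0.15,0.02,0.02,0],[0.15,0.03,0.02,0],[0.15,0.02,0.02,0],[0.15,0.02,0.02,0],[0.15,0.03,0.02,0],[0.15,0.02,0.02,0],[0.15,0.02,0.02,0],[0.1,0.02,0.01,0],[0,0,0,0]]'
python3 - <<'E'
from workcell import *
f=grab_frame("side");print([(d['centre'],d['conf']) for d in spotter.look_for("side","plain_sleeve")])
E
```

```text
t: 9.85
tool_pos: [0.5498, 0.2133, 0.077]
orientation: [3.142, -0.0, 0.154]
wrist_force: [0.3, -0.6, 0.4]
finger_gap: 0.0256
finger_force: 0.0
[([231.2, 267.3], 0.93), ([285.5, 271.6], 0.92), ([226.9, 184.5], 0.85)]
```

The force has dropped to zero, so the sleeve seems to be over the ridge. I'll back off, rise and look.

```bash
python3 -m pendant '[[-0.3,-0.05,0,0],[-0.7,-0.11,0,0],[-2,-0.3,0,0],[-2,-0.3,1,0],[0,0,6,0],[0,0,6,0],[-5,0,3,0],[-6,0,0,0],[-6,0,0,0],[0,0,0,0]]'
python3 - <<'E'
from workcell import *
from h import *
import cv2
ims=[]
for n,(c,r) in(("top",(225,110)),("side",(170,110))):
    i=grab_frame(n)[r:r+150,c:c+190,::-1];ims.append(cv2.resize(i,None,fx=2.1,fy=2.1))
    print(n,[(d['centre'],d['conf']) for d in spotter.look_for(n,"plain_sleeve")],[(d['centre'],d['conf']) for d in spotter.look_for(n,"grooved_roller")])
    print(proj(n,world([.5165,.1655,.1535],[[x,42,60+.123*x] for x in(50,62,74)])))
cv2.imwrite("pics/c4.png",cv2.hconcat(ims))
E
```

```text
t: 11.2
tool_pos: [0.3247, 0.2049, 0.2377]
orientation: [-3.141, 0.0, 0.157]
wrist_force: [0.8, 0.1, -0.1]
finger_gap: 0.0256
finger_force: 0.0
top [([279.6, 150.0], 0.91), ([200.9, 217.4], 0.84), ([223.2, 263.8], 0.7)] [([247.8, 180.5], 0.56), ([343.6, 225.0], 0.55)]
[[285.54435305 162.60090984]
 [284.42516583 156.03155706]
 [283.30484707 149.45556243]]
side [([230.9, 271.0], 0.91), ([230.5, 183.9], 0.86), ([285.6, 272.7], 0.67)] [([304.7, 184.0], 0.89)]
[[237.33593612 187.1184929 ]
 [232.31316163 185.32077136]
 [227.32857969 183.53671946]]
```

View pics/c4.png

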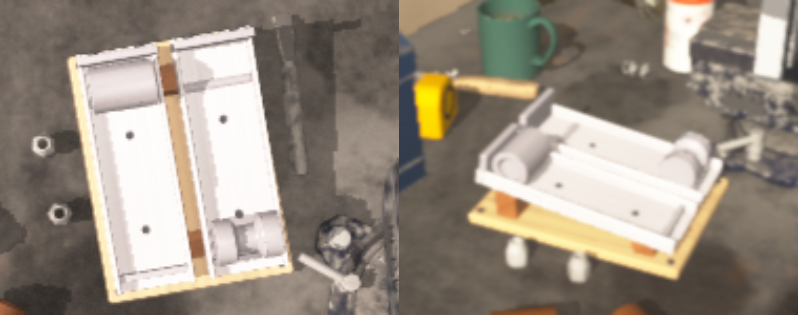

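The sleeve lies at the top by the stop plate, at (280,150) in the top view, which matches the seat. It has stayed there for about a second with nothing touching it. The grooved roller, nuts and chisel look unmoved.

```bash
python3 -c "
from workcell import sign_off
print(sign_off())"
```

```text
the job is handed in; nothing more can be done
None
```

The plain sleeve sits between the ridge and the stop plate in its own (+y) channel; the arm is clear, the roller, nuts and chisel look unmoved, and the job was handed in at about 11 s on the robot's clock.

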